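# Re-zero a selector valve and click it to port three

### The job

Re-zero the eight-way selector valve and set it to its third port: with shut fingertips push the orange thumb tab of its lever (do not pinch it) clockwise, seen from above, all the way back to the end stop, and lean on the stop with about 13 N (over 10, never over 16) for a good second. Then push the lever the other way one notch at a time, letting it rest about half a second in each notch, until it has made three clicks from home, and leave it there. Never push the lever harder than 16 N, and leave the glassware around it standing where it is.

Things in the scene. Friction and masses are not known exactly. Their poses are not given: they have to be found in the camera images.
- valve: Fixed eight-way selector valve: round white housing 118 mm across on an aluminium flange 134 mm across, top at 40 mm, eight brass hose stubs round its back (out to 80 mm from the centre, 22 to 30 mm high). Origin: centre of the underside. Its -x axis points to the middle of the lever's sweep, roughly to the robot; z up.
- pivot (a point): Point on the lever's vertical axis, 53 mm high, on top of the grey hub (54 mm across). Beyond home, at a lever angle between -0.015 and -0.075 rad that differs from unit to unit and cannot be seen, the lever meets a stiff rubber stop inside the housing (2 to 4 N per mm at the tab); let go there, it springs back to 0 by itself.
- tab (a point): Centre of the orange thumb tab at the lever's end: upright paddle 95 mm from the pivot axis, 26 mm long radially, 12 mm thick along the sweep, 44 to 90 mm high, centre 68 mm high; push its flat faces. It stands beyond the housing over free worktop; an arm 9 mm wide at 44 to 50 mm height joins it to the hub. Axes: -x radially outward, -y the way the joint grows, z up.
- lever (a joint): Lever angle, rad, counter-clockwise from above positive. 0 is home (lever 0.733 rad clockwise of the valve's -x axis); notches every 0.2094 rad (20 mm at the tab) up to notch 7. A sprung plunger holds it: 5 to 8 N at the tab starts it, the force fades to none half way, then it snaps into the next notch by itself, ahead of the pusher. Starts somewhere from notch 3 to 5.
- flask: Loose conical glass flask, 63 mm across, 102 mm high, standing beside the valve towards its back. Origin: centre of its underside. Leave it alone.
- beaker: Loose small glass beaker, 56 mm across, 71 mm high, standing beside the valve towards its back. Origin: centre of its underside. Leave it alone.
- vial: Loose small vial with a black cap, 27 mm across, 52 mm high, standing behind the valve. Origin: centre of its underside. Leave it alone.
Not all that is in view belongs to the job. Of the things shaped like the valve, the white one is meant.

How it is judged:
By the outcome, as a careful person would: the job done as asked, in the order asked, and still so for the second after the job is handed in, with the robot touching nothing.
It also fails if it takes over 64 s, if anything falls off the work surface, if the arm or the gripper's body presses on something with over 40 N, if the wrist force passes 120 N, or if a joint passes its speed limit or range.

### The arm

A 6-joint arm with a two-finger parallel gripper is mounted at the origin on a cart in front of the work surface, level with it; the furniture and walls round the work are solid. World frame = base frame: x ahead of the robot, y to its left, z up, the work surface at z = 0. Lengths are in m, angles in rad, forces in N, time in s.
With the tool pointing down it reaches from about 0.35 to 0.775 m from the base axis. Payload 5.5 kg.
Tool frame: the origin (TCP) lies at the very end of the fingers, on their centre line; the grasp point (between the pads) lies 19 mm behind it; z points along the fingers, y is the line along which they close (so a half turn about z gives the same grasp; the last joint's range is limited). The gripper opens to 85 mm and grips with 20 to 120 N. Pads are 22 mm wide; open, the fingers measure 114 mm over their backs; the gripper's body (76 mm by 85 mm) begins 54 mm behind the grasp point. The pads swing forward as they close: fully open they stand 13 mm farther back than shut.
Start: joints at [-1.318, 0.313, 0.046, 1.304, 0, 1.431], TCP at [0.22, -0.531, 0.207] pointing down, gripper open.
Joint ranges: [-2.76, 2.76], [-0.86, 1.69], [-1.03, 1.26], [-2.2, 2.34], [-1.47, 1.5], [-3.14, 3.14]. Speed limits (rad/s): [2.57, 2.57, 3.14, 3.14, 3.14, 3.14].

### API

Orientations are given as a unit quaternion [w, x, y, z].
In Python, from workcell import env, cams, ticket, spotter gives the robot as it stands.
- The arm moves only by the tool jog_arm, never from a script. Its argument "increments" is a list that holds one entry, the list of rows, each a list of 7 numbers: the shift along the tool's x, y, z in units of 0.25 m (1.0 is 0.25 m), then the turn, a rotation vector about the tool's x, y, z in units of 180 degrees (1.0 is 180 degrees), then the closure in counts, from 0 (fully open) to 255 (shut). A call has 1 to 20 rows; each row shifts and turns the commanded pose from where the row before left it, along the tool's axes as they then stand; what a row does not reach is not made up. A row lasts 1/10 s, in which the tool goes at most 50 mm and 8.59 degrees, less where a joint would pass 70% of its speed; a pose out of reach is approached as far as the arm can. A call with a number of a shift or a turn outside -1 to 1 is refused whole. A call with a gripper value outside its range is refused whole. The fingers move at their own pace and stop on an object; "force" is the grip in N (left out, the last holds). Time passes only in rows, so rows that do not move let the fingers close. It gives the time, the measured TCP pose, the force, the opening and the grip force at its end, in the units of the state.
- env.get_state(): the state, without advancing time (a new reading comes with each control period).
- cams.read_camera(name): name is "scene" or "side" or "wrist"; returns a dict with "pixels" (480x640x3 uint8, red, green, blue), "fx", "fy", "cx", "cy" (pixels), "k1" (the pictures are not rectified: a ray, as slopes to the right and down, at radius r is drawn at 1 + k1 r^2 times it, then the intrinsics apply), "xyz" and "attitude" of the camera in the world; the wrist camera has in their place "mount" (4x4, takes a point from camera to tool coordinates, whose origin is the TCP and whose axes are the flange's). Camera axes: x right, y down, z forward; pixel columns grow to the right and rows downward; lengths in m; the calibration is good to about 2 mm. A picture is of the moment at which its call begins: read the wrist's pose just before it. There is no depth.
- ticket.hand_in(): hands the job in; it is judged then, once.
Trained networks look in the newest picture that a camera, given by its name, has taken for a name from the list of things; names that differ only in an ending like _2 or _b are one class to them, and where a whole thing is asked for, a point or a joint stands for the part that bears it (a point fixed in the world has none). Each returns a list of dicts, best first, with "conf" (0 to 1); they miss things now and then, are a little off and sometimes report something else, mostly with a low value. They report only what shows in the picture. A call takes as long as a camera call. They do not tell look-alikes from the thing itself.
- spotter.find_in(target, camera): "uv" ([column, row] in pixels, amid what is visible of it).
- spotter.cut_out(target, camera): "region" (480x640 bool, what is visible of it) and "uv" ([column, row] in pixels, amid what is visible of it).
- spotter.landmark_of(target, camera): "uv" ([column, row] in pixels: a listed point, or the origin of a listed thing).
The state is a dict: "clock": time; "joint_pos": joint angles; "qvel": joint speeds; "tau": joint torques, N m; "tcp_pos": TCP position; "orientation": TCP orientation; "wrist_force": force on the tool from outside, world axes, zero at the start; "ft_torque": the same for the moment, N m; "finger_gap": finger opening in m; "grip_force": force on a finger pad.
Only numpy, scipy, OpenCV 4.12 (cv2) and the standard library are available. Lean on these libraries where they do the work, as an engineer would, in place of code of your own. Each camera call takes 0.05 s, during which the arm holds its last target. There are 200 camera calls.

## Working session

There is one attempt and no reset: what is moved stays moved. The work goes in short steps, Python scripts to look and compute and a tool call to move; the robot and the scene stay as the last step left them, time stands still between calls to the robot, and variables do not carry over. Pictures are saved under pics/ and viewed, at most 10 in all, crops included, and the job is handed in when it is done.

Besides the shell and the picture viewer there is one more tool, called after ">>>" as name([rows], argument=value, ...), one row to a line, values as JSON. jog_arm: Moves the arm, as the interface text tells. Shifts and turns lie within -1 to 1; 1 stands for 0.25 m of shift or 180 degrees of turn. Its arguments: {"type":"object","properties":{"increments":{"type":"array"},"force":{"type":"number"}},"required":["increments"]}

```bash
ls; mkdir -p pics
cat > h.py <<'E'
import numpy as np, cv2
from workcell import env, cams, ticket, spotter
from scipy.spatial.transform import Rotation as R
def rot(a):
    a=np.array(a,float)
    return a if a.shape==(3,3) else R.from_quat([a[1],a[2],a[3],a[0]]).as_matrix()
def pose(c,st=None):
    if 'mount' in c:
        M=np.array(c['mount']); Rt=rot(st['orientation']); return Rt@M[:3,3]+st['tcp_pos'],Rt@M[:3,:3]
    return np.array(c['xyz']),rot(c['attitude'])
def at_z(c,uv,z,st=None):
    o,Rc=pose(c,st); x,y=(uv[0]-c['cx'])/c['fx'],(uv[1]-c['cy'])/c['fy']
    rd=np.hypot(x,y); r=rd
    for _ in range(20): r=rd/(1+c['k1']*r*r)
    s=r/rd if rd>0 else 1
    d=Rc@np.array([x*s,y*s,1]); return o+d*(z-o[2])/d[2]
def save(c,n): cv2.imwrite('pics/'+n,c['pixels'][:,:,::-1])
E
python3 - <<'E'
from h import *
s=env.get_state(); print({k:np.round(v,3) for k,v in s.items()})
ims=[]
for n in ('scene','side'):
    c=cams.read_camera(n); save(c,n+'.png'); print(n,{k:v for k,v in c.items() if k!='pixels'})
    for t,z in (('valve',0),('pivot',.053),('tab',.068),('flask',0),('beaker',0),('vial',0)):
        for d in spotter.landmark_of(t,n)[:3]: print(t,np.round(d['uv']),round(d['conf'],2),np.round(at_z(c,d['uv'],z),3))
E
```

```text
pics
{'clock': np.float64(0.0), 'joint_pos': array([-1.318,  0.314,  0.045,  1.304, -0.   ,  1.431]), 'qvel': array([-0.   , -0.001,  0.001,  0.   ,  0.003, -0.001]), 'tau': array([-0.0000e+00, -4.8062e+01,  2.9854e+01,  1.9000e-02, -0.0000e+00,
        0.0000e+00]), 'tcp_pos': array([ 0.22 , -0.531,  0.206]), 'orientation': array([-0.001,  0.981,  0.195, -0.   ]), 'wrist_force': array([-0.205,  0.097, -0.497]), 'ft_torque': array([0.044, 0.003, 0.008]), 'grip_force': np.float64(0.0), 'finger_gap': np.float64(0.085)}
scene {'fx': 481.91145926129286, 'fy': 481.91145926129286, 'cx': 315.44432056702277, 'cy': 239.97009509365492, 'k1': -7.01319610185854e-05, 'xyz': array([0.23350872, 0.63122034, 0.58226571]), 'attitude': array([ 0.11750369, -0.21963206,  0.868346  , -0.42887045])}
valve [363. 346.] 0.9 [0.416 0.167 0.   ]
valve [330. 249.] 0.57 [ 0.573 -0.024  0.   ]
pivot [336. 225.] 0.78 [ 0.565 -0.034  0.053]
tab [400. 358.] 0.58 [0.342 0.217 0.068]
flask [270. 289.] 0.75 [0.613 0.126 0.   ]
beaker [331. 203.] 0.91 [ 0.646 -0.172  0.   ]
vial [284. 226.] 0.86 [ 0.693 -0.049  0.   ]
side {'fx': 436.5963603595183, 'fy': 436.5963603595183, 'cx': 322.4703506490998, 'cy': 238.22619323033175, 'k1': -0.05575541827242374, 'xyz': array([ 0.45291762, -0.58316348,  0.66085095]), 'attitude': array([-0.39746359,  0.91305316, -0.08009284,  0.04406531])}
valve [319. 286.] 0.78 [ 0.561 -0.021  0.   ]
valve [239. 233.] 0.67 [0.41  0.164 0.   ]
pivot [235. 214.] 0.87 [0.409 0.167 0.053]
pivot [322. 265.] 0.7 [ 0.567 -0.016  0.053]
tab [277. 284.] 0.97 [ 0.476 -0.062  0.068]
tab [203. 198.] 0.69 [0.342 0.216 0.068]
flask [329. 235.] 0.73 [0.609 0.124 0.   ]
beaker [377. 341.] 0.8 [ 0.64  -0.165  0.   ]
vial [383. 283.] 0.67 [ 0.689 -0.035  0.   ]
```

View pics/scene.png

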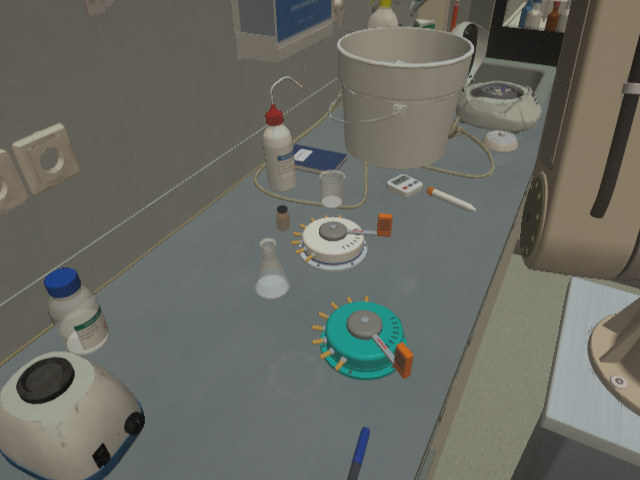

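The scene shows two valve shapes: a teal one at (365,338) and a white one at (333,240), which is the one meant. The orange tab of the white one is at (385,225). The bucket at (400,95) is near the arm's way. I'll confirm in an enlarged crop of the side view.

Run:
```python
from h import *
c=cams.read_camera('scene')
for n,uv,z in (('bucket base front',(400,166),0),('bucket left',(350,150),0),('bucket right',(448,150),0),('rim l',(338,50),.2),('rim r',(473,50),.2),('timer',(405,185),0),('edge',(500,270),0),('edge2',(530,180),0)): print(n,np.round(at_z(c,uv,z),3))
s=cams.read_camera('side'); print('mount',np.round(cams.read_camera('wrist')['mount'],3))
p=s['pixels'][150:390,160:480]; cv2.imwrite('pics/sidecrop.png',cv2.resize(p,None,fx=2.5,fy=2.5,interpolation=cv2.INTER_CUBIC)[:,:,::-1])
```

```text
bucket base front [ 0.572 -0.401  0.   ]
bucket left [ 0.72  -0.424  0.   ]
bucket right [ 0.492 -0.54   0.   ]
rim l [ 0.84  -0.585  0.2  ]
rim r [ 0.514 -0.742  0.2  ]
timer [ 0.528 -0.32   0.   ]
edge [ 0.268 -0.114  0.   ]
edge2 [ 0.276 -0.476  0.   ]
mount [[ 0.    -0.962 -0.274  0.069]
 [ 1.     0.     0.001 -0.001]
 [-0.001 -0.274  0.962 -0.167]
 [ 0.     0.     0.     1.   ]]
```

View pics/sidecrop.png

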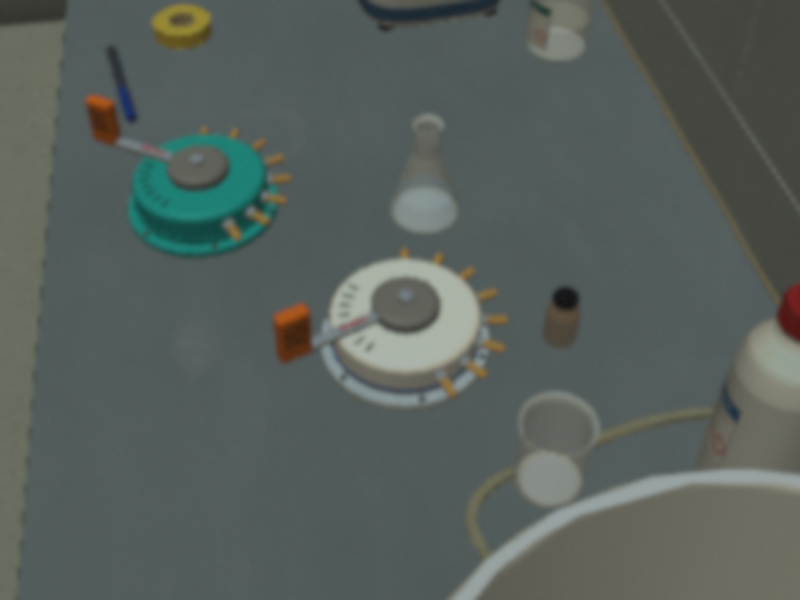

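The crop shows the white valve at about (405,310) of the crop, its tab at (293,333), and two index ticks on the ccw side, so the lever is probably at notch 5. I'll shut the fingers and move above the tab's ccw side.

>>> jog_arm([
  [[0.0845, -0.0577, -0.003, 0, 0, 0, 255], [0.0845, -0.0577, -0.003, 0, 0, 0, 255], [0.0845, -0.0577, -0.003, 0, 0, 0, 255], [0.0845, -0.0577, -0.003, 0, 0, 0, 255], [0.0845, -0.0577, -0.003, 0, 0, 0, 255], [0.0845, -0.0577, -0.003, 0, 0, 0, 255], [0.0845, -0.0577, -0.003, 0, 0, 0, 255], [0.0845, -0.0577, -0.003, 0, 0, 0, 255], [0.0845, -0.0577, -0.003, 0, 0, 0, 255], [0.0845, -0.0577, -0.003, 0, 0, 0, 255], [0.0845, -0.0577, -0.003, 0, 0, 0, 255], [0.0845, -0.0577, -0.003, 0, 0, 0, 255], [0.0845, -0.0577, -0.003, 0, 0, 0, 255], [0.0845, -0.0577, -0.003, 0, 0, 0, 255], [0.0845, -0.0577, -0.003, 0, 0, 0, 255], [0.0845, -0.0577, -0.003, 0, 0, 0, 255], [0.0845, -0.0577, -0.003, 0, 0, 0, 255], [0.0845, -0.0577, -0.003, 0, 0, 0, 255], [0.0845, -0.0577, -0.003, 0, 0, 0, 255], [0.0845, -0.0577, -0.003, 0, 0, 0, 255]],
], force=40)

```text
clock: 2.85
tcp_pos: [0.5005, -0.1021, 0.2225]
orientation: [0.0, 0.981, 0.195, 0.0]
wrist_force: [-0.1, -0.4, -0.5]
finger_gap: 0.0001
grip_force: 0.0
```

>>> jog_arm([
  [[0, 0, 0, 0, 0, -0.0474, 255], [0, 0, 0, 0, 0, -0.0474, 255], [0, 0, 0, 0, 0, -0.0474, 255], [0, 0, 0, 0, 0, -0.0474, 255], [0, 0, 0, 0, 0, -0.0474, 255], [0, 0, 0, 0, 0, -0.0474, 255], [0, 0, 0, 0, 0, -0.0474, 255], [0, 0, 0, 0, 0, -0.0474, 255], [0, 0, 0, 0, 0, -0.0474, 255], [0, 0, 0, 0, 0, -0.0474, 255], [0, 0, 0, 0, 0, -0.0474, 255], [0, 0, 0, 0, 0, 0, 255], [0, 0, 0, 0, 0, 0, 255], [0, 0, 0, 0, 0, 0, 255]],
])

```text
clock: 4.25
tcp_pos: [0.5, -0.103, 0.2223]
orientation: [0.0, 0.528, 0.849, -0.0]
wrist_force: [-0.0, -0.8, -0.3]
finger_gap: 0.0
grip_force: 0.0
```

Run:
```python
from h import *
s=env.get_state(); c=cams.read_camera('wrist'); save(c,'w1.png')
print({k:np.round(v,3) for k,v in s.items()}); print('psi',np.arctan2(*rot(s['orientation'])[[1,0],0]),c['k1'],c['fx'])
for t,z in (('valve',0),('pivot',.053),('tab',.068),('vial',0),('beaker',0),('flask',0)):
    for d in spotter.landmark_of(t,'wrist')[:2]: print(t,np.round(d['uv']),round(d['conf'],2),np.round(at_z(c,d['uv'],z,s),4))
```

```text
{'clock': np.float64(4.25), 'joint_pos': array([-0.36 ,  0.184, -0.087,  1.3  , -0.   ,  0.753]), 'qvel': array([-0.002, -0.   ,  0.   ,  0.002,  0.001, -0.012]), 'tau': array([ 0.0000e+00, -4.0641e+01,  2.9867e+01,  0.0000e+00, -1.0000e-03,
        1.9000e-02]), 'tcp_pos': array([ 0.5  , -0.103,  0.222]), 'orientation': array([ 0.   ,  0.528,  0.849, -0.   ]), 'wrist_force': array([-0.033, -0.764, -0.267]), 'ft_torque': array([ 0.035,  0.003, -0.035]), 'grip_force': np.float64(0.0), 'finger_gap': np.float64(0.0)}
psi 2.028351968619184 -0.044940312431306896 355.4707625602844
valve [400. 169.] 0.96 [ 0.563  -0.0247  0.    ]
pivot [413. 173.] 0.66 [ 0.5627 -0.0246  0.053 ]
pivot [487. 227.] 0.32 [ 0.6543 -0.0372  0.053 ]
tab [314. 164.] 0.89 [ 0.4759 -0.0574  0.068 ]
vial [486. 228.] 0.78 [ 0.6837 -0.0378  0.    ]
beaker [390. 310.] 0.91 [ 0.6357 -0.1756  0.    ]
flask [508.  56.] 0.77 [0.6049 0.1235 0.    ]
```

View pics/w1.png

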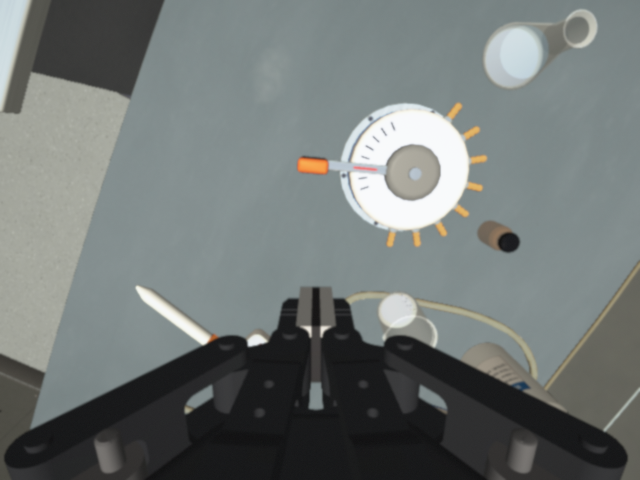

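The wrist view shows the tab at (314,164), the pivot at (413,173) and two ticks below the arm, so notch 5. The fingertips (316,295) are clear. Next I'll align and descend beside the tab.

>>> jog_arm([
  [[0.049, -0.038, 0.02, 0, 0, 0.031, 255], [0, 0, 0.08, 0, 0, 0, 255], [0, 0, 0.1, 0, 0, 0, 255], [0, 0, 0.1, 0, 0, 0, 255], [0, 0, 0.1, 0, 0, 0, 255], [0, 0, 0.1, 0, 0, 0, 255], [0, 0, 0.09, 0, 0, 0, 255], [0, 0, 0.066, 0, 0, 0, 255], [0, 0, 0, 0, 0, 0, 255], [0, 0, 0, 0, 0, 0, 255]],
])

```text
clock: 5.6
tcp_pos: [0.486, -0.0962, 0.0585]
orientation: [-0.0, 0.568, 0.823, -0.0]
wrist_force: [-0.1, -0.3, 1.0]
finger_gap: 0.0003
grip_force: 0.0
```

Run:
```python
from h import *
s=env.get_state(); c=cams.read_camera('wrist'); save(c,'w2.png')
print({k:np.round(s[k],4) for k in ('clock','tcp_pos','wrist_force')}); print('psi',np.arctan2(*rot(s['orientation'])[[1,0],0]))
for t,z in (('pivot',.053),('tab',.068)):
    for d in spotter.landmark_of(t,'wrist')[:2]: print(t,np.round(d['uv']),round(d['conf'],2),np.round(at_z(c,d['uv'],z,s),4))
```

```text
{'clock': np.float64(5.6), 'tcp_pos': array([ 0.486 , -0.0962,  0.0585]), 'wrist_force': array([-0.1048, -0.2619,  0.9867])}
psi 1.9332876243183288
pivot [518. 207.] 0.68 [ 0.5654 -0.0238  0.053 ]
pivot [609. 273.] 0.25 [ 0.6307 -0.0365  0.053 ]
tab [469. 194.] 0.68 [ 0.5324 -0.0273  0.068 ]
tab [323. 212.] 0.6 [ 0.4747 -0.0581  0.068 ]
```

View pics/w2.png

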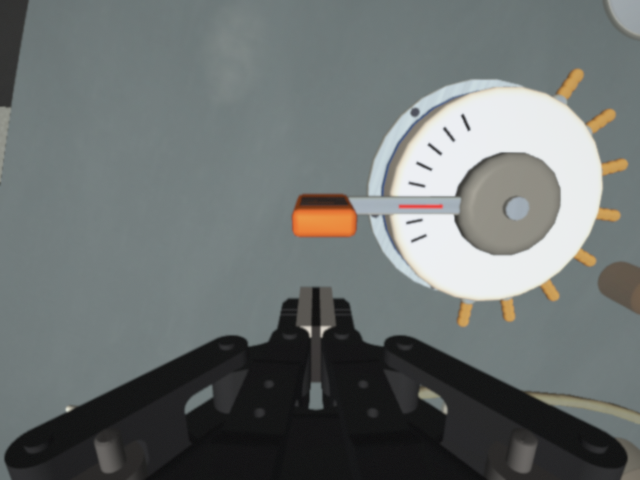

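The lever sits at notch 5: five ticks on the cw side, two on the ccw side, with the tab at (323,212). Approach and push clockwise.

>>> jog_arm([
  [[0.02, 0, 0, 0, 0, 0, 255], [0.02, 0, 0, 0, 0, 0, 255], [0.02, 0, 0, 0, 0, 0, 255], [0.016, 0, 0, 0, 0, 0, 255], [0.008, 0, 0, 0, 0, 0, 255], [0.0078, -0.0013, 0, 0, 0, 0.0064, 255], [0.0078, -0.0013, 0, 0, 0, 0.0064, 255], [0.0078, -0.0013, 0, 0, 0, 0.0064, 255], [0.0078, -0.0013, 0, 0, 0, 0.0064, 255]],
])

```text
clock: 6.65
tcp_pos: [0.475, -0.0703, 0.0584]
orientation: [0.0, 0.602, 0.799, -0.0]
wrist_force: [-0.0, -1.9, 0.3]
finger_gap: 0.0003
grip_force: 1.1
```

>>> jog_arm([
  [[0.0078, -0.0013, 0, 0, 0, 0.0064, 255], [0.0078, -0.0013, 0, 0, 0, 0.0064, 255], [0.0078, -0.0013, 0, 0, 0, 0.0064, 255], [0.0078, -0.0013, 0, 0, 0, 0.0064, 255], [0.0078, -0.0013, 0, 0, 0, 0.0064, 255], [0.0078, -0.0013, 0, 0, 0, 0.0064, 255]],
])

```text
clock: 7.25
tcp_pos: [0.4701, -0.0584, 0.0582]
orientation: [-0.0, 0.648, 0.761, 0.0]
wrist_force: [0.4, 0.6, -0.6]
finger_gap: 0.0
grip_force: 0.0
```

```bash
cat > st.py <<'E'
from h import *
P=np.array([.564,-.0245])
s=env.get_state(); c=cams.read_camera('wrist'); Rt=rot(s['orientation'])
print({k:np.round(s[k],4) for k in ('clock','tcp_pos','wrist_force')})
psi=np.arctan2(Rt[1,0],Rt[0,0]); d=s['tcp_pos'][:2]-P
print('psi',psi.round(4),'p_tool mm',np.round(1e3*(Rt[:2,:2].T@d),1),'Ftool',np.round(Rt.T@s['wrist_force'],2))
for t,z in (('tab',.068),):
    for q in spotter.landmark_of(t,'wrist')[:2]:
        w=at_z(c,q['uv'],z,s); v=w[:2]-P
        print(t,np.round(q['uv']),round(q['conf'],2),np.round(w,4),'r',np.hypot(*v).round(4),'lever', round((np.arctan2(v[1],v[0])%(2*np.pi))-np.pi+.687,3))
E
python3 st.py
```

```text
{'clock': np.float64(7.25), 'tcp_pos': array([ 0.4701, -0.0584,  0.0582]), 'wrist_force': array([ 0.4068,  0.6473, -0.5523])}
psi 1.7309 p_tool mm [-18.5 -98.1] Ftool [0.57 0.5  0.55]
tab [323. 255.] 0.63 [ 0.4696 -0.0389  0.068 ] r 0.0955 lever 0.838
```

>>> jog_arm([
  [[0.0078, -0.0013, 0, 0, 0, 0.0064, 255], [0.0078, -0.0013, 0, 0, 0, 0.0064, 255], [0.0078, -0.0013, 0, 0, 0, 0.0064, 255], [0.0078, -0.0013, 0, 0, 0, 0.0064, 255], [0.0078, -0.0013, 0, 0, 0, 0.0064, 255], [0.0078, -0.0013, 0, 0, 0, 0.0064, 255], [0.0078, -0.0013, 0, 0, 0, 0.0064, 255], [0.0078, -0.0013, 0, 0, 0, 0.0064, 255], [0.0078, -0.0013, 0, 0, 0, 0.0064, 255], [0.0078, -0.0013, 0, 0, 0, 0.0064, 255], [0.0078, -0.0013, 0, 0, 0, 0.0064, 255], [0.0078, -0.0013, 0, 0, 0, 0.0064, 255], [0.0078, -0.0013, 0, 0, 0, 0.0064, 255], [0.0078, -0.0013, 0, 0, 0, 0.0064, 255], [0.0078, -0.0013, 0, 0, 0, 0.0064, 255], [0.0078, -0.0013, 0, 0, 0, 0.0064, 255], [0.0078, -0.0013, 0, 0, 0, 0.0064, 255], [0.0078, -0.0013, 0, 0, 0, 0.0064, 255], [0.0078, -0.0013, 0, 0, 0, 0.0064, 255], [0.0078, -0.0013, 0, 0, 0, 0.0064, 255]],
])

```text
clock: 9.35
tcp_pos: [0.465, -0.0195, 0.0583]
orientation: [-0.0, 0.787, 0.617, 0.0]
wrist_force: [0.0, -0.4, -0.7]
finger_gap: -0.0002
grip_force: 0.0
```

>>> jog_arm([
  [[0.0078, -0.0013, 0, 0, 0, 0.0064, 255], [0.0078, -0.0013, 0, 0, 0, 0.0064, 255], [0.0078, -0.0013, 0, 0, 0, 0.0064, 255], [0.0078, -0.0013, 0, 0, 0, 0.0064, 255], [0.0078, -0.0013, 0, 0, 0, 0.0064, 255], [0.0078, -0.0013, 0, 0, 0, 0.0064, 255]],
])

```text
clock: 9.95
tcp_pos: [0.4663, -0.008, 0.0583]
orientation: [-0.0, 0.823, 0.568, -0.0]
wrist_force: [-0.7, -1.5, 0.2]
finger_gap: 0.0001
grip_force: 0.7
```

```bash
python3 st.py
```

```text
{'clock': np.float64(9.95), 'tcp_pos': array([ 0.4663, -0.008 ,  0.0583]), 'wrist_force': array([-0.6712, -1.464 ,  0.1993])}
psi 1.2077 p_tool mm [-19.3 -97.2] Ftool [-1.61 -0.11 -0.2 ]
tab [323. 260.] 0.65 [0.4746 0.0069 0.068 ] r 0.0947 lever 0.35
tab [510. 246.] 0.25 [ 0.5589 -0.0181  0.068 ] r 0.0082 lever -0.215
```

>>> jog_arm([
  [[0.0078, -0.0013, 0, 0, 0, 0.0064, 255], [0.0078, -0.0013, 0, 0, 0, 0.0064, 255], [0.0078, -0.0013, 0, 0, 0, 0.0064, 255], [0.0078, -0.0013, 0, 0, 0, 0.0064, 255], [0.0078, -0.0013, 0, 0, 0, 0.0064, 255], [0.0078, -0.0013, 0, 0, 0, 0.0064, 255], [0.0078, -0.0013, 0, 0, 0, 0.0064, 255], [0.0078, -0.0013, 0, 0, 0, 0.0064, 255], [0.0078, -0.0013, 0, 0, 0, 0.0064, 255], [0.0078, -0.0013, 0, 0, 0, 0.0064, 255], [0.0078, -0.0013, 0, 0, 0, 0.0064, 255], [0.0078, -0.0013, 0, 0, 0, 0.0064, 255], [0.0078, -0.0013, 0, 0, 0, 0.0064, 255], [0.0078, -0.0013, 0, 0, 0, 0.0064, 255], [0.0078, -0.0013, 0, 0, 0, 0.0064, 255], [0, 0, 0, 0, 0, 0, 255]],
])

```text
clock: 11.65
tcp_pos: [0.4764, 0.0201, 0.0583]
orientation: [0.0, 0.899, 0.438, 0.0]
wrist_force: [-0.3, -0.7, 0.0]
finger_gap: -0.0005
grip_force: 0.0
```

```bash
python3 st.py
```

```text
{'clock': np.float64(11.65), 'tcp_pos': array([0.4764, 0.0201, 0.0583]), 'wrist_force': array([-0.262 , -0.6982,  0.0296])}
psi 0.9077 p_tool mm [-18.8 -96.5] Ftool [-0.71  0.22 -0.03]
tab [321. 252.] 0.62 [0.49  0.035 0.068] r 0.095 lever 0.01
```

>>> jog_arm([
  [[0.004, -0.0006, 0, 0, 0, 0.0032, 255], [0.004, -0.0006, 0, 0, 0, 0.0032, 255], [0.004, -0.0006, 0, 0, 0, 0.0032, 255], [0.004, -0.0006, 0, 0, 0, 0.0032, 255], [0.002, -0.0003, 0, 0, 0, 0.0016, 255], [0.002, -0.0003, 0, 0, 0, 0.0016, 255]],
])

```text
clock: 12.35
tcp_pos: [0.4782, 0.0237, 0.0582]
orientation: [0.0, 0.91, 0.416, -0.001]
wrist_force: [-3.1, -3.8, 1.4]
finger_gap: -0.0002
grip_force: 2.1
```

>>> jog_arm([
  [[0.002, -0.0003, 0, 0, 0, 0.0016, 255], [0.002, -0.0003, 0, 0, 0, 0.0016, 255]],
])

```text
clock: 12.55
tcp_pos: [0.4785, 0.0243, 0.0581]
orientation: [0.001, 0.912, 0.411, -0.001]
wrist_force: [-3.0, -4.9, 2.0]
finger_gap: -0.0
grip_force: 3.1
```

```bash
python3 st.py
```

```text
{'clock': np.float64(12.55), 'tcp_pos': array([0.4785, 0.0243, 0.0581]), 'wrist_force': array([-3.0089, -4.8948,  1.9884])}
psi 0.8467 p_tool mm [-20.1 -96.4] Ftool [-5.66  0.99 -1.98]
tab [322. 259.] 0.6 [0.4912 0.0353 0.068 ] r 0.0942 lever -0.001
```

>>> jog_arm([
  [[0.002, -0.0003, 0, 0, 0, 0.0016, 255], [0.002, -0.0003, 0, 0, 0, 0.0016, 255]],
])

```text
clock: 12.85
tcp_pos: [0.479, 0.0251, 0.0582]
orientation: [0.0, 0.914, 0.406, -0.001]
wrist_force: [-2.9, -4.3, 1.8]
finger_gap: 0.0002
grip_force: 2.7
```

>>> jog_arm([
  [[0.002, -0.0003, 0, 0, 0, 0.0016, 255], [0, 0, 0, 0, 0, 0, 255]],
])

```text
clock: 13.05
tcp_pos: [0.4798, 0.0261, 0.0582]
orientation: [0.0, 0.915, 0.404, -0.0]
wrist_force: [-2.9, -3.1, 1.0]
finger_gap: -0.0
grip_force: 1.7
```

>>> jog_arm([
  [[0.002, -0.0003, 0, 0, 0, 0.0016, 255], [0.002, -0.0003, 0, 0, 0, 0.0016, 255], [0, 0, 0, 0, 0, 0, 255]],
])

```text
clock: 13.35
tcp_pos: [0.4804, 0.0271, 0.0582]
orientation: [0.0, 0.917, 0.4, -0.0]
wrist_force: [-3.3, -3.5, 1.0]
finger_gap: 0.0002
grip_force: 2.3
```

>>> jog_arm([
  [[0.002, -0.0003, 0, 0, 0, 0.0016, 255], [0.002, -0.0003, 0, 0, 0, 0.0016, 255], [0, 0, 0, 0, 0, 0, 255]],
])

```text
clock: 13.65
tcp_pos: [0.4807, 0.0278, 0.0581]
orientation: [0.0, 0.919, 0.395, -0.001]
wrist_force: [-3.0, -3.9, 0.7]
finger_gap: -0.0003
grip_force: 2.9
```

```bash
python3 st.py
```

```text
{'clock': np.float64(13.65), 'tcp_pos': array([0.4807, 0.0278, 0.0581]), 'wrist_force': array([-3.0447, -3.8651,  0.6905])}
psi 0.8122 p_tool mm [-19.4 -96.4] Ftool [-4.9   0.45 -0.68]
tab [323. 258.] 0.78 [0.4942 0.0384 0.068 ] r 0.0939 lever -0.046
```

>>> jog_arm([
  [[0.002, -0.0003, 0, 0, 0, 0.0016, 255], [0.002, -0.0003, 0, 0, 0, 0.0016, 255], [0, 0, 0, 0, 0, 0, 255]],
])

```text
clock: 14.05
tcp_pos: [0.481, 0.0283, 0.0581]
orientation: [0.0, 0.921, 0.39, -0.001]
wrist_force: [-5.3, -4.9, 2.5]
finger_gap: 0.0001
grip_force: 3.6
```

>>> jog_arm([
  [[0.002, -0.0003, 0, 0, 0, 0.0016, 255], [0.002, -0.0003, 0, 0, 0, 0.0016, 255], [0, 0, 0, 0, 0, 0, 255]],
])

```text
clock: 14.35
tcp_pos: [0.4813, 0.0288, 0.0581]
orientation: [0.0, 0.923, 0.386, -0.001]
wrist_force: [-5.6, -5.7, 2.6]
finger_gap: -0.0003
grip_force: 4.3
```

>>> jog_arm([
  [[0.002, -0.0003, 0, 0, 0, 0.0016, 255], [0.002, -0.0003, 0, 0, 0, 0.0016, 255], [0, 0, 0, 0, 0, 0, 255]],
])

```text
clock: 14.65
tcp_pos: [0.4815, 0.0294, 0.0581]
orientation: [0.001, 0.925, 0.381, -0.002]
wrist_force: [-6.3, -7.0, 3.4]
finger_gap: -0.0
grip_force: 5.0
```

>>> jog_arm([
  [[0.002, 0, 0, 0, 0, 0, 255], [0.002, 0, 0, 0, 0, 0, 255], [0, 0, 0, 0, 0, 0, 255]],
])

```text
clock: 14.95
tcp_pos: [0.4818, 0.0298, 0.058]
orientation: [0.001, 0.925, 0.381, -0.002]
wrist_force: [-7.9, -9.0, 5.1]
finger_gap: -0.0
grip_force: 5.7
```

```bash
python3 st.py
```

```text
{'clock': np.float64(14.95), 'tcp_pos': array([0.4818, 0.0298, 0.058 ]), 'wrist_force': array([-7.9195, -8.9733,  5.1442])}
psi 0.7814 p_tool mm [-20.1 -96.4] Ftool [-11.97   0.79  -5.09]
tab [320. 259.] 0.72 [0.4945 0.0409 0.068 ] r 0.0954 lever -0.068
```

Normal force is about 12 N and total about 13 N, so I'll hold here.

>>> jog_arm([
  [[0, 0, 0, 0, 0, 0, 255], [0, 0, 0, 0, 0, 0, 255], [0, 0, 0, 0, 0, 0, 255], [0, 0, 0, 0, 0, 0, 255]],
])

```text
clock: 15.45
tcp_pos: [0.4818, 0.0298, 0.058]
orientation: [0.001, 0.925, 0.381, -0.002]
wrist_force: [-7.6, -8.3, 5.8]
finger_gap: -0.0
grip_force: 5.6
```

>>> jog_arm([
  [[0.0014, 0, 0, 0, 0, 0, 255], [0, 0, 0, 0, 0, 0, 255], [0, 0, 0, 0, 0, 0, 255], [0, 0, 0, 0, 0, 0, 255], [0, 0, 0, 0, 0, 0, 255], [0, 0, 0, 0, 0, 0, 255], [0, 0, 0, 0, 0, 0, 255]],
])

```text
clock: 16.15
tcp_pos: [0.4819, 0.03, 0.058]
orientation: [0.001, 0.925, 0.381, -0.002]
wrist_force: [-7.1, -9.1, 5.5]
finger_gap: -0.0002
grip_force: 5.9
```

>>> jog_arm([
  [[0, 0, 0, 0, 0, 0, 255], [0, 0, 0, 0, 0, 0, 255], [0, 0, 0, 0, 0, 0, 255], [0, 0, 0, 0, 0, 0, 255], [0, 0, 0, 0, 0, 0, 255], [0, 0, 0, 0, 0, 0, 255], [0, 0, 0, 0, 0, 0, 255]],
])

```text
clock: 16.85
tcp_pos: [0.482, 0.03, 0.058]
orientation: [0.001, 0.925, 0.381, -0.002]
wrist_force: [-8.1, -9.1, 4.9]
finger_gap: -0.0003
grip_force: 5.8
```

Held. Back off, lift, cross over the tab and come down on its other side.

>>> jog_arm([
  [[-0.008, 0, 0, 0, 0, 0, 255], [-0.008, 0, 0, 0, 0, 0, 255], [-0.008, 0, 0, 0, 0, 0, 255], [-0.02, 0, 0, 0, 0, 0, 255], [-0.03, 0, 0, 0, 0, 0, 255], [-0.03, 0, 0, 0, 0, 0, 255], [0, 0, -0.06, 0, 0, -0.0325, 255], [0, 0, -0.1, 0, 0, 0, 255], [0, 0, -0.064, 0, 0, 0, 255], [0, 0, 0, 0, 0, 0, 255], [0.06, 0.012, 0, 0, 0, 0, 255], [0.08, 0, 0, 0, 0, 0, 255], [0.08, 0, 0, 0, 0, 0, 255], [0.06, 0, 0, 0, 0, 0, 255], [0, 0, 0, 0, 0, 0, 255], [0, 0, 0, 0, 0, 0, 255]],
])

```text
clock: 18.45
tcp_pos: [0.5117, 0.0656, 0.1134]
orientation: [-0.0, 0.904, 0.428, -0.001]
wrist_force: [-0.7, -1.6, -0.1]
finger_gap: -0.0002
grip_force: 0.0
```

```bash
cat >> st.py <<'E'
cs=cams.read_camera('scene'); 
for q in spotter.landmark_of('tab','scene')[:3]:
    w=at_z(cs,q['uv'],.068); print('scene tab',np.round(q['uv']),round(q['conf'],2),np.round(w,3))
save(c,f"w_{s['clock']:.1f}.png")
E
python3 st.py; ls pics
```

```text
{'clock': np.float64(18.45), 'tcp_pos': array([0.5117, 0.0656, 0.1134]), 'wrist_force': array([-0.6504, -1.636 , -0.106 ])}
psi 0.8854 p_tool mm [ 36.7 -97.5] Ftool [-1.68  0.53  0.11]
scene tab [402. 356.] 0.9 [0.341 0.213 0.068]
scene tab [354. 250.] 0.88 [0.496 0.034 0.068]
scene tab [334. 204.] 0.27 [ 0.592 -0.077  0.068]
scene.png
side.png
sidecrop.png
w1.png
w2.png
w_18.4.png
```

>>> jog_arm([
  [[0, 0, 0.06, 0, 0, 0, 255], [0, 0, 0.08, 0, 0, 0, 255], [0, 0, 0.08, 0, 0, 0, 255], [0, 0, 0, 0, 0, 0, 255], [-0.02, 0, 0, 0, 0, 0, 255], [-0.02, 0, 0, 0, 0, 0, 255], [-0.02, 0, 0, 0, 0, 0, 255], [0, 0, 0, 0, 0, 0, 255]],
])

```text
clock: 19.45
tcp_pos: [0.5027, 0.0531, 0.0601]
orientation: [0.0, 0.904, 0.428, 0.0]
wrist_force: [0.3, 0.3, -0.4]
finger_gap: 0.0002
grip_force: 0.0
```

```bash
python3 st.py; ls pics
```

```text
{'clock': np.float64(19.45), 'tcp_pos': array([0.5027, 0.0531, 0.0601]), 'wrist_force': array([ 0.2687,  0.2789, -0.3785])}
psi 0.8836 p_tool mm [ 21.1 -96.6] Ftool [0.39 0.03 0.38]
scene tab [404. 358.] 0.93 [0.337 0.215 0.068]
scene tab [355. 248.] 0.79 [0.496 0.03  0.068]
scene.png
side.png
sidecrop.png
w1.png
w2.png
w_18.4.png
w_19.4.png
```

View pics/w_18.4.png

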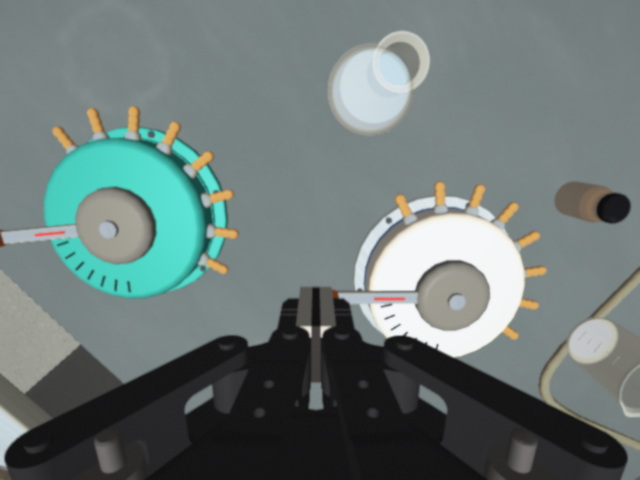

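The lever points along (340..440,297) with all visible ticks on its ccw side, so it is at home. Now push ccw for the first click.

>>> jog_arm([
  [[-0.0078, -0.0014, 0, 0, 0, -0.0064, 255], [-0.0078, -0.0014, 0, 0, 0, -0.0064, 255], [-0.0078, -0.0014, 0, 0, 0, -0.0064, 255], [-0.0078, -0.0014, 0, 0, 0, -0.0064, 255]],
])

```text
clock: 20.05
tcp_pos: [0.4977, 0.0493, 0.0594]
orientation: [-0.001, 0.885, 0.465, 0.001]
wrist_force: [3.5, 5.9, -1.8]
finger_gap: -0.0002
grip_force: 3.4
```

>>> jog_arm([
  [[-0.004, -0.0007, 0, 0, 0, -0.0032, 255], [-0.004, -0.0007, 0, 0, 0, -0.0032, 255], [-0.004, -0.0007, 0, 0, 0, -0.0032, 255], [-0.004, -0.0007, 0, 0, 0, -0.0032, 255]],
])

```text
clock: 20.45
tcp_pos: [0.4938, 0.0455, 0.0592]
orientation: [-0.0, 0.876, 0.482, -0.0]
wrist_force: [-0.9, 2.5, 0.0]
finger_gap: 0.0002
grip_force: 1.0
```

```bash
python3 st.py
```

```text
{'clock': np.float64(20.45), 'tcp_pos': array([0.4938, 0.0455, 0.0592]), 'wrist_force': array([-0.8782,  2.4713,  0.006 ])}
psi 1.0064 p_tool mm [ 21.6 -96.8] Ftool [ 1.62 -2.06 -0.01]
scene tab [404. 359.] 0.76 [0.338 0.217 0.068]
scene tab [361. 247.] 0.56 [0.489 0.022 0.068]
scene tab [329. 249.] 0.36 [0.534 0.053 0.068]
```

>>> jog_arm([
  [[-0.004, -0.0007, 0, 0, 0, -0.0032, 255], [-0.004, -0.0007, 0, 0, 0, -0.0032, 255], [0, 0, 0, 0, 0, 0, 255]],
])

```text
clock: 20.95
tcp_pos: [0.4925, 0.0435, 0.0592]
orientation: [0.0, 0.871, 0.49, -0.0]
wrist_force: [0.4, -0.1, 0.3]
finger_gap: -0.0001
grip_force: 0.1
```

```bash
python3 st.py
```

```text
{'clock': np.float64(20.95), 'tcp_pos': array([0.4925, 0.0435, 0.0592]), 'wrist_force': array([ 0.3788, -0.1456,  0.2855])}
psi 1.0253 p_tool mm [ 21.  -96.4] Ftool [ 0.07  0.4  -0.29]
scene tab [361. 247.] 0.82 [0.487 0.023 0.068]
scene tab [404. 359.] 0.78 [0.337 0.216 0.068]
scene tab [332. 248.] 0.37 [0.532 0.047 0.068]
```

>>> jog_arm([
  [[-0.004, -0.0007, 0, 0, 0, -0.0032, 255], [0, 0, 0, 0, 0, 0, 255]],
])

```text
clock: 21.35
tcp_pos: [0.4919, 0.043, 0.0592]
orientation: [0.0, 0.869, 0.495, -0.0]
wrist_force: [0.2, 0.2, -0.2]
finger_gap: 0.0003
grip_force: 0.0
```

```bash
python3 st.py
```

```text
{'clock': np.float64(21.35), 'tcp_pos': array([0.4919, 0.043 , 0.0592]), 'wrist_force': array([ 0.229 ,  0.2158, -0.2141])}
psi 1.0355 p_tool mm [ 21.3 -96.4] Ftool [0.3  0.09 0.21]
tab [417.  37.] 0.54 [0.5828 0.1178 0.068 ] r 0.1436 lever -1.015
scene tab [362. 247.] 0.88 [0.486 0.023 0.068]
scene tab [404. 359.] 0.73 [0.337 0.215 0.068]
```

```bash
ls pics
python3 - <<'E'
import cv2,numpy as np
c=cv2.imread('pics/w_21.4.png')[220:440,300:580]
cv2.imwrite('pics/crop21.png',cv2.resize(c,None,fx=2.5,fy=2.5,interpolation=cv2.INTER_CUBIC))
E
```

```text
scene.png
side.png
sidecrop.png
w1.png
w2.png
w_18.4.png
w_19.4.png
w_20.4.png
w_20.9.png
w_21.4.png
```

View pics/crop21.png

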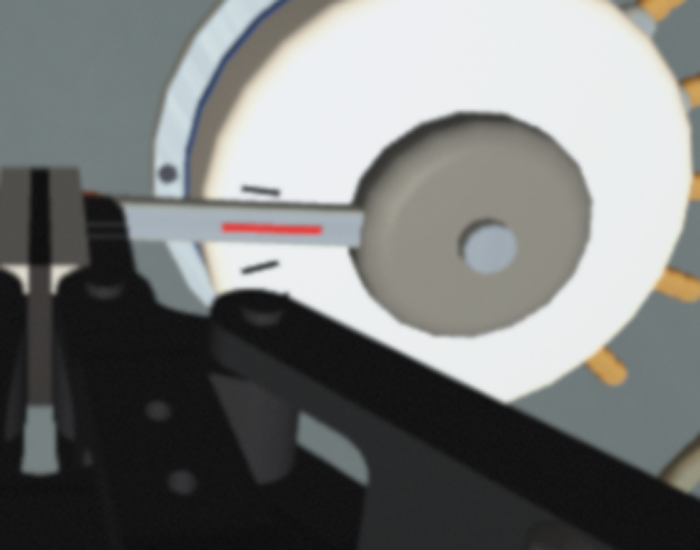

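The crop shows the lever's red mark at (272,228) with a tick on either side, at (262,190) and (260,267). I'll back-project these to get the lever angle.

Run:
```python
from h import *
s=env.get_state(); c=cams.read_camera('wrist'); P=np.array([.564,-.0245])
f=lambda x,y:(300+x/2.5,220+y/2.5)
piv=at_z(c,f(490,247),.053,s); print('pivot',piv)
for n,(x,y),z in (('red',(272,228),.05),('red out',(222,226),.05),('red in',(322,230),.05),('tick up',(262,190),.04),('tick dn',(260,267),.04)):
    w=at_z(c,f(x,y),z,s)
    for p in (P,piv[:2]):
        v=w[:2]-p; print(n,np.hypot(*v).round(4),'lever',round(np.arctan2(v[1],v[0])%(2*np.pi)-np.pi+.687,3))
```

```text
pivot [ 0.56446895 -0.02680352  0.053     ]
red 0.0462 lever 0.114
red 0.0479 lever 0.079
red out 0.0573 lever 0.112
red out 0.0589 lever 0.084
red in 0.0351 lever 0.118
red in 0.0368 lever 0.072
tick up 0.0467 lever 0.017
tick up 0.0485 lever -0.014
tick dn 0.0473 lever 0.44
tick dn 0.0483 lever 0.396
```

The lever is at about 0.10 rad, balanced just short of half way, so I'll continue gently.

>>> jog_arm([
  [[-0.004, -0.0007, 0, 0, 0, -0.0032, 255], [-0.004, -0.0007, 0, 0, 0, -0.0032, 255], [0, 0, 0, 0, 0, 0, 255], [0, 0, 0, 0, 0, 0, 255], [0, 0, 0, 0, 0, 0, 255], [0, 0, 0, 0, 0, 0, 255]],
])

```text
clock: 22.2
tcp_pos: [0.4907, 0.0416, 0.0593]
orientation: [0.0, 0.864, 0.504, -0.0]
wrist_force: [-0.5, 0.3, 0.1]
finger_gap: -0.0002
grip_force: 0.0
```

```bash
python3 st.py
```

```text
{'clock': np.float64(22.2), 'tcp_pos': array([0.4907, 0.0416, 0.0593]), 'wrist_force': array([-0.4999,  0.261 ,  0.0521])}
psi 1.0554 p_tool mm [ 21.4 -96.4] Ftool [-0.02 -0.56 -0.05]
scene tab [404. 358.] 0.81 [0.338 0.214 0.068]
scene tab [366. 247.] 0.58 [0.479 0.019 0.068]
```

Notch 1 reached: the tab is where I predicted. Rest, then the second click.

>>> jog_arm([
  [[0, 0, 0, 0, 0, 0, 255], [0, 0, 0, 0, 0, 0, 255], [-0.0078, -0.0014, 0, 0, 0, -0.0064, 255], [-0.0078, -0.0014, 0, 0, 0, -0.0064, 255], [-0.0078, -0.0014, 0, 0, 0, -0.0064, 255], [-0.0078, -0.0014, 0, 0, 0, -0.0064, 255], [-0.0078, -0.0014, 0, 0, 0, -0.0064, 255], [-0.0078, -0.0014, 0, 0, 0, -0.0064, 255], [-0.0078, -0.0014, 0, 0, 0, -0.0064, 255], [-0.0078, -0.0014, 0, 0, 0, -0.0064, 255], [-0.0078, -0.0014, 0, 0, 0, -0.0064, 255], [-0.0078, -0.0014, 0, 0, 0, -0.0064, 255], [-0.004, -0.0007, 0, 0, 0, -0.0032, 255], [0, 0, 0, 0, 0, 0, 255], [0, 0, 0, 0, 0, 0, 255], [0, 0, 0, 0, 0, 0, 255], [0, 0, 0, 0, 0, 0, 255], [0, 0, 0, 0, 0, 0, 255]],
])

```text
clock: 24.2
tcp_pos: [0.479, 0.0244, 0.0593]
orientation: [0.0, 0.806, 0.592, -0.0]
wrist_force: [0.4, 0.1, 0.3]
finger_gap: -0.0002
grip_force: 0.0
```

```bash
python3 st.py
```

```text
{'clock': np.float64(24.2), 'tcp_pos': array([0.479 , 0.0244, 0.0593]), 'wrist_force': array([0.3962, 0.0564, 0.3315])}
psi 1.2665 p_tool mm [ 21.2 -95.7] Ftool [ 0.17  0.36 -0.33]
tab [630. 246.] 0.67 [0.63  0.001 0.068] r 0.0707 lever -2.086
scene tab [374. 242.] 0.94 [ 0.474 -0.002  0.068]
scene tab [403. 358.] 0.87 [0.339 0.215 0.068]
```

Notch 2 reached. Third click.

>>> jog_arm([
  [[0, 0, 0, 0, 0, 0, 255], [0, 0, 0, 0, 0, 0, 255], [-0.0078, -0.0014, 0, 0, 0, -0.0064, 255], [-0.0078, -0.0014, 0, 0, 0, -0.0064, 255], [-0.0078, -0.0014, 0, 0, 0, -0.0064, 255], [-0.0078, -0.0014, 0, 0, 0, -0.0064, 255], [-0.0078, -0.0014, 0, 0, 0, -0.0064, 255], [-0.0078, -0.0014, 0, 0, 0, -0.0064, 255], [-0.0078, -0.0014, 0, 0, 0, -0.0064, 255], [-0.0078, -0.0014, 0, 0, 0, -0.0064, 255], [-0.0078, -0.0014, 0, 0, 0, -0.0064, 255], [-0.0078, -0.0014, 0, 0, 0, -0.0064, 255], [-0.004, -0.0007, 0, 0, 0, -0.0032, 255], [0, 0, 0, 0, 0, 0, 255], [0, 0, 0, 0, 0, 0, 255], [0, 0, 0, 0, 0, 0, 255], [0, 0, 0, 0, 0, 0, 255], [0, 0, 0, 0, 0, 0, 255]],
])

```text
clock: 26.2
tcp_pos: [0.4712, 0.0052, 0.0593]
orientation: [0.0, 0.739, 0.673, -0.0]
wrist_force: [0.3, -0.1, 0.6]
finger_gap: -0.0
grip_force: 0.0
```

```bash
python3 st.py
```

```text
{'clock': np.float64(26.2), 'tcp_pos': array([0.4712, 0.0052, 0.0593]), 'wrist_force': array([ 0.3029, -0.1252,  0.5555])}
psi 1.4776 p_tool mm [ 20.9 -95.1] Ftool [-0.1   0.31 -0.56]
scene tab [381. 234.] 0.79 [ 0.472 -0.029  0.068]
scene tab [404. 358.] 0.79 [0.338 0.215 0.068]
```

Back off and lift to check the final notch.

>>> jog_arm([
  [[0.02, 0, 0, 0, 0, 0, 255], [0.04, 0, 0, 0, 0, 0, 255], [0, 0, -0.08, 0, 0, 0, 255], [0, 0, -0.12, 0, 0, 0, 255], [0, 0, -0.12, 0, 0, 0, 255], [0, 0, -0.12, 0, 0, 0, 255], [-0.12, 0, -0.1, 0, 0, 0, 255], [-0.16, 0, 0, 0, 0, 0, 255], [-0.16, 0, 0, 0, 0, 0, 255], [0, 0, 0, 0, 0, 0, 255], [0, 0, 0, 0, 0, 0, 255], [0, 0, 0, 0, 0, 0, 255]],
])

```text
clock: 27.6
tcp_pos: [0.4622, -0.0883, 0.1941]
orientation: [-0.0, 0.739, 0.674, 0.0]
wrist_force: [1.0, -0.0, -0.3]
finger_gap: -0.0
grip_force: 0.0
```

```bash
python3 st.py; cp pics/w_27.5.png pics/fin.png 2>/dev/null || cp $(ls -t pics/w_*|head -1) pics/fin.png
```

```text
{'clock': np.float64(27.6), 'tcp_pos': array([ 0.4622, -0.0883,  0.1941]), 'wrist_force': array([ 0.9543, -0.0055, -0.2682])}
psi 1.4785 p_tool mm [-72.9 -95.5] Ftool [0.08 0.95 0.27]
tab [318. 143.] 0.88 [ 0.4693 -0.0192  0.068 ] r 0.0948 lever 0.632
scene tab [404. 360.] 0.74 [0.337 0.218 0.068]
scene tab [378. 233.] 0.55 [ 0.477 -0.028  0.068]
```

View pics/fin.png

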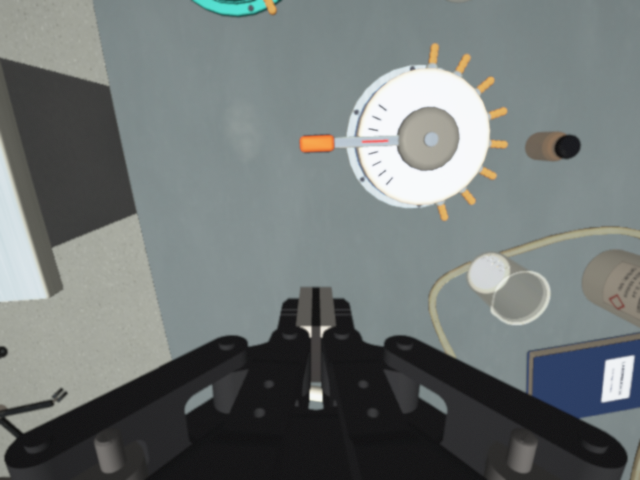

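The tab at (318,143) gives lever 0.632 rad, which is notch 3, with three ticks above it and four below. The glassware stands and the arm is clear, so I'm handing in.

```bash
python3 -c "
from workcell import ticket; print(ticket.hand_in())"
```

```text
the job is handed in; nothing more can be done
None
```

The white valve was pushed back to its end stop and held there at about 12 N sideways (13 N in total) for nearly 2 s, then clicked three notches to port 3 (lever read 0.632 rad, nominal 0.628). No force reading passed 14 N, the arm touched no glassware, and I handed the job in at about 28 s with the arm clear.

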